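Slacken the belt grinder for a new belt

TASK

The small belt grinder is about to get a new abrasive belt. First push its open swarf drawer fully home until it seats at its detent, so that it catches the grit that falls while the belt is changed. Then press the sprung tension arm down by the black pad at its end, on past the click of the ratchet, and keep it pressed there so that your push and not the pawl carries the arm: finish while still holding it down, and leave the things lying round the grinder where they are.

Things in the scene. Friction and masses are not known exactly. Their poses are not given: they have to be found in the camera images.
- grinder: the belt grinder without its belt, bolted to the bench: white plinth 205 x 230 x 70 mm, grey upright plate with bare aluminium wheels in front and the motor behind, 245 mm tall. Origin under it on the bench, amid its width; its x axis points from the drawer front to the back (wheels reach out to x = -40 mm), y to its left as seen from the front, z up. A grey parts cabinet 225 mm tall stands on the bench close to the right of the drawer: come in over it
- swarf_drawer (a joint): how far the swarf drawer stands open, m: 0 is home, at most 0.072. It slides along the grinder's x and closes towards +x with about 2 N; from 20 to 9 mm before home a sprung ball resists with up to about 7 N (let go early there, the drawer slides out again); pushed to within 4 mm, the ball pulls it home and keeps it there
- drawer_lip (a point): middle of the outer edge of the lip on the drawer's front, the place to push; it moves with the drawer. The lip is 90 mm wide, its edge 13 mm high, 46 mm above the bench, 12 mm proud of the 148 x 52 mm drawer front. At home it lies at x = -101, y = 12, z = 46 mm in the grinder's frame
- tension_arm (a joint): angle by which the dark steel tension arm is pressed down, rad: 0 is up at rest, 0.52 the stop. A spring lifts it: about 5 N on the pad at 0, 9 N at 0.45, about 1 N more while the pawl climbs. The pawl clicks in at about 0.32 and alone would hold the arm there; pressed to 0.38 to 0.48 the arm is clear of the pawl and off the stop
- tension_pivot (a point): the pivot of the tension arm, at x = 0, y = 30, z = 180 mm in the grinder's frame. The arm swings about the grinder's x axis; the middle of the pad's top moves on a circle of radius 163 mm round the pivot, on the side towards the grinder's -y, starting 0.53 rad above level (angle above level = 0.53 - joint value)
- press_pad: the black pad at the free end of the arm, to be pressed down. Origin at the middle of its top face, at x = -3 mm in the grinder's frame, its z axis square to that face; 30 mm along x, 46 mm along y, 10 mm thick, a 5 mm ridge along its outer (-y) end. It tilts with the arm and lies level at joint value 0.30; the arm's 44 mm wheel begins 32 mm inward of its middle and stands 22 mm higher
- pawl (a joint): lift of the ratchet pawl above the toothed disc at the arm's pivot, rad: 0 is down (before the tooth and again after the click), about 0.1 on the tooth's crest
- puck: mounted specimen, a puck 30 mm across and 20 mm high, on the bench left of the drawer; leave it. Origin under its middle
- loupe: folding loupe with a pale case, 31 x 64 x 14 mm, lying left of the grinder; leave it. Origin under its middle
- petri: glass dish, 60 mm across, 14 mm high, right of the grinder; leave it. Origin under its middle

How it is judged:
By the outcome, as a careful person would: the job done as asked, in the order asked, and still so for the second after the job is handed in, while the arm keeps its last pose, push and grip.
It also fails if it takes over 48 s, if anything falls off the work surface, if the arm or the gripper's body presses on something with over 40 N, if the wrist force passes 120 N, or if a joint passes its speed limit or range.

ROBOT

A 6-joint arm with a two-finger parallel gripper is mounted at the origin on a cart in front of the work surface, level with it; the furniture and walls round the work are solid. World frame = base frame: x ahead of the robot, y to its left, z up, the work surface at z = 0. Lengths are in mm, angles in rad, forces in N, time in s.
With the tool pointing down it reaches from about 275 to 750 mm from the base axis. Payload 10.2 kg.
Tool frame: the origin (TCP) lies between the finger pads; the fingertips stand 17 mm ahead of it and the grasp point (between the pads) lies 2 mm behind it; z points along the fingers, y is the line along which they close (so a half turn about z gives the same grasp; the last joint's range is limited). The gripper opens to 85 mm and grips with 20 to 120 N. Pads are 22 mm wide; open, the fingers measure 114 mm over their backs; the gripper's body (76 mm by 85 mm) begins 54 mm behind the grasp point. The pads swing forward as they close: fully open they stand 13 mm farther back than shut.
Start: joints at [0.972, 0.313, 1.498, -0, 1.331, -0.223], TCP at [192.697, 488.364, 248.294] pointing down, gripper open.
Joint ranges: [-2.94, 2.94], [-0.97, 2.17], [0.19, 2.56], [-1.23, 4.37], [0.02, 3.11], [-2.88, 2.88]. Speed limits (rad/s): [2.39, 2.39, 3.01, 3.14, 3.14, 3.14].

INTERFACE

Orientations are given as a unit quaternion [w, x, y, z].
In Python, from rig import * gives the robot as it stands.
- The arm moves only by the tool step_arm, never from a script. Its argument "commands" is text: rows parted by semicolons, each of 7 numbers parted by spaces: the opening, from 0 (shut) to 1 (fully open), then the shift along the tool's x, y, z in cm, then the turn, a rotation vector about the tool's x, y, z in rad. In form: hand x y z rx ry rz; .... A call has 1 to 20 rows; each row is the pose to reach, as a shift and turn from the pose commanded when the call began, along the tool's axes at that moment; what a row does not reach only later rows make up. A row lasts 1/12 s, in which the tool goes at most 41.7 mm and 7.16 degrees, less where a joint would pass 70% of its speed; a pose out of reach is approached as far as the arm can. A call with a gripper value outside its range is refused whole. The fingers move at their own pace and stop on an object; "newtons" is the grip in N (left out, the last holds). Time passes only in rows, so rows that repeat a pose let the fingers close. It gives the time, the measured TCP pose, the force, the opening and the grip force at its end, in the units of the state.
- sense(): the state, without advancing time (a new reading comes with each control period).
- capture(name): name is "scene" or "side" or "wrist"; returns the picture (384x512x3 uint8, red, green, blue); there is no depth.
- camera_model(name): a dict with "mtx" (3x3 intrinsics, pixels), "k1" (the pictures are not rectified: a ray, as slopes to the right and down, at radius r is drawn at 1 + k1 r^2 times it, then the intrinsics apply), "eye" and "rotation" of the camera in the world. Camera axes: x right, y down, z forward; pixel columns grow to the right and rows downward; lengths in mm; the calibration is good to about 2 mm. A picture is of the moment at which its call begins: read the wrist's pose just before it. camera_model takes no time and is no camera call; for the wrist camera it gives the pose at the moment of the call.
- finish_job(): hands the job in; it is judged then, once.
Trained networks look in the newest picture that a camera, given by its name, has taken for a name from the list of things; names that differ only in an ending like _2 or _b are one class to them, and where a whole thing is asked for, a point or a joint stands for the part that bears it (a point fixed in the world has none). Each returns a list of dicts, best first, with "score" (0 to 1); they miss things now and then, are a little off and sometimes report something else, mostly with a low value. They report only what shows in the picture. A call takes as long as a camera call.
- search_frame(camera, label): "rect" ([centre column, centre row, width, height] in pixels, round what is visible of it).
- trace(camera, label): "mask" (384x512 bool, what is visible of it) and "rect" ([centre column, centre row, width, height] in pixels, round what is visible of it).
- spot_point(camera, label): "xy" ([column, row] in pixels: a listed point, or the origin of a listed thing).
The state is a dict: "time_s": time; "joints": joint angles; "dq": joint speeds; "tau": joint torques, N m; "eef_pos": TCP position; "ee_rot": TCP orientation; "force": force on the tool from outside, world axes, zero at the start; "wrist_torque": the same for the moment, N m; "grip_width": opening from 0.0 (shut) to 1.0 (fully open); "grip_force": force on a finger pad.
Only numpy, scipy, OpenCV 4.12 (cv2) and the standard library are available. Lean on these libraries where they do the work, as an engineer would, in place of code of your own. Each camera call takes 0.05 s, during which the arm holds its last target. There are 200 camera calls.

## Working session

There is one attempt and no reset: what is moved stays moved. The work goes in short steps, Python scripts to look and compute and a tool call to move; the robot and the scene stay as the last step left them, time stands still between calls to the robot, and variables do not carry over. Pictures are saved under pics/ and viewed, at most 10 in all, crops included, and the job is handed in when it is done.

Besides the shell and the picture viewer there is one more tool, called after ">>>" in YAML: its name, and indented under it one key for each argument. step_arm: Moves the arm, as the interface text tells. Its arguments: {"type":"object","properties":{"commands":{"type":"string"},"newtons":{"type":"number"}},"required":["commands"]}

```bash
mkdir -p pics
cat > h.py <<'E'
from rig import *
import numpy as np, cv2
from scipy.spatial.transform import Rotation as R
def q2R(q): return R.from_quat([q[1],q[2],q[3],q[0]])
E
python3 - <<'E'
from h import *
s=sense(); print(s['eef_pos'],s['ee_rot'],s['time_s'],s['grip_width'],s['force'])
ims=[]
for c in ['scene','side']:
    im=capture(c); cv2.imwrite(f'pics/{c}0.png',im[:,:,::-1])
    m=camera_model(c); print(c,m)
    for l in ['drawer_lip','tension_pivot','press_pad','puck','loupe','petri','grinder']:
        r=spot_point(c,l)
        print(l,[(np.round(a['xy'],1),round(a['score'],2)) for a in r[:2]])
E
```

```text
[192.539778   488.17647219 247.73440656] [-2.72524409e-04  1.86794249e-01  9.82398853e-01 -5.71851920e-04] 0.0 1.0006934701325902 [-5.41622722e-04 -6.74754321e-01 -4.77130126e-02]
scene {'mtx': array([[417.85193573,   0.        , 259.78336176],
       [  0.        , 417.85193573, 199.53969038],
       [  0.        ,   0.        ,   1.        ]]), 'k1': 0.03388844041182966, 'eye': array([ 104.89387217, -142.70480495,  697.74826378]), 'rotation': array([-0.4368607 ,  0.83916543, -0.28990499,  0.14460019])}
drawer_lip [(array([255.3, 311.4]), 0.95)]
tension_pivot [(array([247.9, 206.8]), 0.88)]
press_pad [(array([317.3, 171.4]), 0.56)]
puck [(array([198.2, 318.6]), 0.71)]
loupe [(array([189.4, 261.7]), 0.77), (array([250.3, 206.2]), 0.5)]
petri [(array([337. , 261.5]), 0.57), (array([187.8, 261.4]), 0.57)]
grinder [(array([262.2, 269.3]), 0.93)]
side {'mtx': array([[413.71808662,   0.        , 263.98184024],
       [  0.        , 413.71808662, 195.81761095],
       [  0.        ,   0.        ,   1.        ]]), 'k1': -0.11437283294643888, 'eye': array([124.17982699, 455.05291997, 929.2988656 ]), 'rotation': array([ 0.17815266, -0.65231372,  0.71298625, -0.18546977])}
drawer_lip [(array([323.7, 272.6]), 0.69), (array([269.7, 234.4]), 0.38)]
tension_pivot [(array([259.6, 208.2]), 0.61)]
press_pad [(array([305.1, 142.9]), 0.87)]
puck [(array([288.5, 313.2]), 0.51)]
loupe [(array([220. , 293.3]), 0.52)]
petri [(array([297.2, 183. ]), 0.7)]
grinder [(array([271.7, 237. ]), 0.89)]
```

View pics/scene0.png

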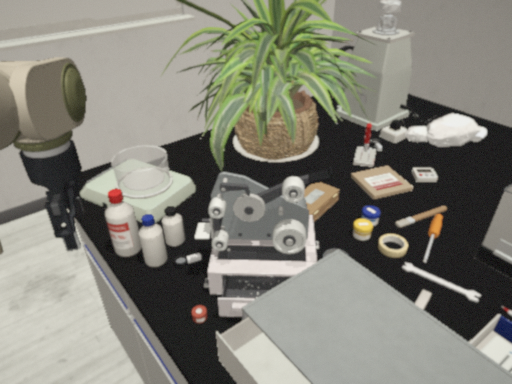

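View pics/side0.png

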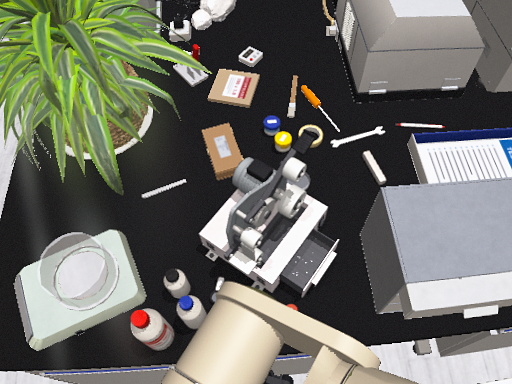

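```bash
cat >> h.py <<'E'
def proj(m,P):
    Rc=q2R(m['rotation']).as_matrix(); p=(np.atleast_2d(P)-m['eye'])@Rc
    s=p[:,:2]/p[:,2:]; s=s*(1+m['k1']*(s**2).sum(1,keepdims=True))
    return s@m['mtx'][:2,:2].T+m['mtx'][:2,2]
def ray(m,uv):
    t=(np.array(uv)-m['mtx'][:2,2])/np.diag(m['mtx'])[:2]; s=t.copy()
    for _ in range(20): s=t/(1+m['k1']*(s**2).sum())
    d=q2R(m['rotation']).as_matrix()@np.r_[s,1]; return m['eye'],d/np.linalg.norm(d)
def pad(j):
    a=.53-j; return np.array([-3,30-163*np.cos(a),180+163*np.sin(a)])
def world(p,P):
    return np.r_[p[:2],0]+np.atleast_2d(P)@R.from_euler('z',p[2]).as_matrix().T
E
python3 - <<'E'
from h import *
from scipy.optimize import least_squares
obs={'scene':dict(lip=(255.3,311.4),piv=(247.9,206.8),pad=(317.3,171.4),org=(262.2,269.3)),
'side':dict(lip=(323.7,272.6),piv=(259.6,208.2),pad=(305.1,142.9),org=(271.7,237))}
M={c:camera_model(c) for c in obs}
def f(p):
    r=[]
    W=world(p,[[-101-p[3],12,46],[0,30,180],pad(0),[0,0,0]])
    for c in obs: r.append(proj(M[c],W)-np.array(list(obs[c].values())))
    return np.concatenate(r).ravel()
best=min((least_squares(f,[500,0,y,40],loss='soft_l1',f_scale=2,x_scale=[100,100,1,30]) for y in np.arange(-3,3,.7)),key=lambda s:s.cost)
print(best.x,best.cost); print(f(best.x).reshape(-1,2).round(1))
p=best.x
np.save('p.npy',p)
vs=[]
for c in obs:
    im=cv2.imread(f'pics/{c}0.png')
    im=cv2.resize(im,None,fx=3,fy=3,interpolation=cv2.INTER_CUBIC)
    box=[[x,y,z] for z in(0,70) for x in(-102,103) for y in(-115,115)]
    box2=[[x,y,z] for z in(0,70) for x in(-115,115) for y in(-102.5,102.5)]
    for B,col in((world(p,box2),(0,0,255)),(world(p,[[-101-p[3],12+d,46] for d in(-45,0,45)]),(0,255,0)),(world(p,[pad(0)]),(255,0,255)),(world(p,[[0,30,180]]),(255,255,0))):
        for u in proj(M[c],B): cv2.circle(im,tuple(int(v*3+1) for v in u),4,col,-1)
    cx,cy=proj(M[c],world(p,[[0,-20,100]]))[0]*3
    x0=int(max(0,min(cx-250,1036)));y0=int(max(0,min(cy-270,612)))
    cv2.imwrite(f'/tmp/{c}.png',im[y0:y0+540,x0:x0+400]); vs.append(im[y0:y0+540,x0:x0+400]); print(c,x0,y0)
cv2.imwrite('pics/fit1.png',np.hstack(vs))
E
```

```text
[538.92584524 416.42663691   7.13341926  61.84898175] 19.25216577165049
[[-3.  -0.8]
 [ 0.4 -0.5]
 [ 1.1  3.8]
 [ 0.8 -0.7]
 [ 1.8 -1.3]
 [ 1.6  3.2]
 [-1.7 -0. ]
 [-1.9 -0.3]]
scene 565 438
side 575 365
```

View pics/fit1.png

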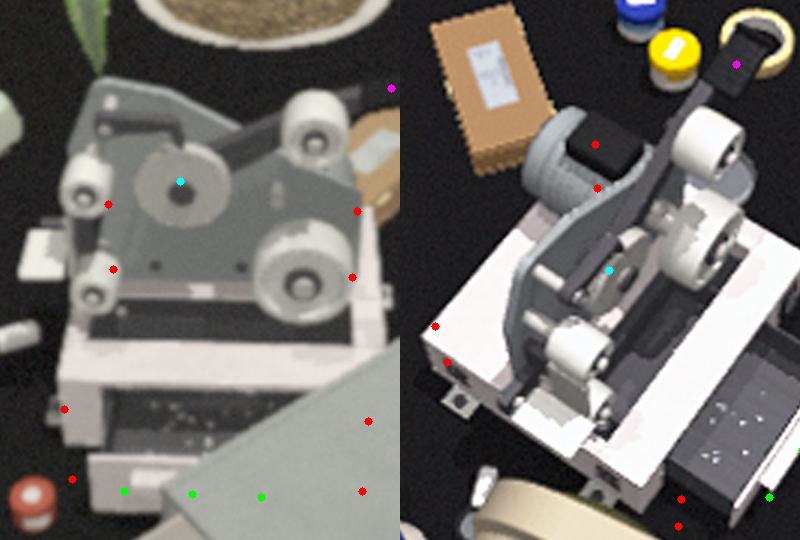

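Run:
```python
from h import *
s=sense(); m=camera_model('wrist'); Rt=q2R(s['ee_rot']).as_matrix()
print('cam in tool',Rt.T@(m['eye']-s['eef_pos']), (Rt.T@q2R(m['rotation']).as_matrix()).round(2), m['mtx'][0,0],m['mtx'][:2,2])
p=np.load('p.npy'); Rg=R.from_euler('z',p[2]).as_matrix()
def at(c,uv,z):
    e,d=ray(camera_model(c),uv); P=e+d*(z-e[2])/d[2]; return P.round(), (Rg.T@(P-np.r_[p[:2],0])).round()
for c,uv,z in [('scene',(337,252),225),('scene',(245,308),225),('scene',(345,384),225),('side',(388,187),225),('side',(378,312),0),('side',(362,240),0),('scene',(200,319),0),('scene',(585/3,878/3),0)]: print(c,uv,at(c,uv,z))
```

```text
cam in tool [  77.98424612   -0.45767588 -126.35930106] [[-0.   -0.95 -0.3 ]
 [ 1.   -0.   -0.  ]
 [ 0.   -0.3   0.95]] 304.6080950464031 [260.74196918 191.87325892]
scene (337, 252) (array([519., 190., 225.]), array([-183., -134.,  225.]))
scene (245, 308) (array([330., 190., 225.]), array([-308.,    8.,  225.]))
scene (345, 384) (array([356.,  23., 225.]), array([-416., -122.,  225.]))
side (388, 187) (array([524., 180., 225.]), array([-187., -145.,  225.]))
side (378, 312) (array([330., 190.,   0.]), array([-308.,    7.,    0.]))
side (362, 240) (array([509., 192.,   0.]), array([-188., -125.,    0.]))
scene (200, 319) (array([347., 383.,   0.]), array([-152.,  122.,    0.]))
scene (195.0, 292.6666666666667) (array([376., 451.,   0.]), array([-81., 146.,   0.]))
```

>>> step_arm:
  commands: "0 0 0 -4 0 0 0;0 0 0 -8 0 0 0;0 0 0 -12 0 0 0.05;0 -3 -1 -15 0 0 0.1;0 -7 -3 -15 0 0 0.15;0 -11 -4.5 -15 0 0 0.2;0 -15 -6 -15 0 0 0.25;0 -19 -8 -15 0 0 0.3;0 -23 -9.5 -15 0 0 0.346;0 -26.5 -10.8 -15 0 0 0.346;0 -26.5 -10.8 -15 0 0 0.346;0 -26.5 -10.8 -15 0 0 0.346"
  newtons: 60

```text
time_s: 1.8
eef_pos: [401.0, 289.1, 397.9]
ee_rot: [-0.0, 0.355, 0.935, -0.0]
force: [0.3, -1.0, 1.0]
grip_width: 0.002
grip_force: 0.0
```

Run:
```python
from h import *
s=sense(); print(s['eef_pos'],s['ee_rot'],s['time_s'],s['grip_width'],s['force'])
m=camera_model('wrist'); im=capture('wrist')[:,:,::-1].copy()
p=np.load('p.npy')
import pickle; pickle.dump(m,open('w1.pkl','wb')); cv2.imwrite('/tmp/w1.png',im)
for l in ['drawer_lip','tension_pivot','press_pad','puck','grinder']:
    print(l,[(np.round(a['xy'],1),round(a['score'],2)) for a in spot_point('wrist',l)[:2]])
im=cv2.resize(im,(768,576))
for B,col in((world(p,[[-89,y,z] for y in(115,-115) for z in (0,70)]),(0,0,255)),(world(p,[[-101-p[3],12+d,46] for d in(-45,0,45)]),(0,255,0)),(world(p,[pad(0)]),(255,0,255)),(world(p,[[0,30,180]]),(255,255,0))):
    for u in proj(m,B): cv2.circle(im,tuple(int(v*1.5) for v in u),3,col,-1)
cv2.imwrite('pics/w1.png',im)
```

```text
[401.04662091 289.07428259 397.88580241] [-2.35872852e-04  3.54901927e-01  9.34903457e-01 -3.04010326e-04] 1.8 0.0019998858974641966 [ 0.26400208 -1.0335991   0.98590799]
drawer_lip [(array([277.7, 154.9]), 0.97)]
tension_pivot []
press_pad [(array([436.6, 307. ]), 0.89)]
puck [(array([282. ,  77.1]), 0.87), (array([421.2, 158. ]), 0.44)]
grinder [(array([370.4, 152.1]), 0.78)]
```

View pics/w1.png

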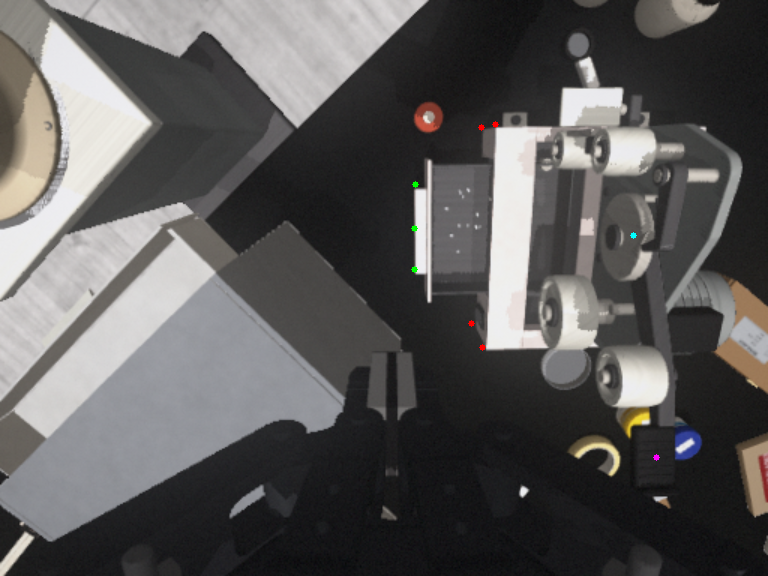

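>>> step_arm:
  commands: "0 -0.5 -2.1 3 0 0 0;0 -0.5 -2.1 6.5 0 0 0;0 -0.5 -2.1 10 0 0 0;0 -0.5 -2.1 13 0 0 0;0 -0.5 -2.1 16 0 0 0;0 -0.5 -2.1 19 0 0 0;0 -0.5 -2.1 22 0 0 0;0 -0.5 -2.1 24 0 0 0;0 -0.5 -2.1 24 0 0 0"

```text
time_s: 2.85
eef_pos: [387.2, 271.5, 155.0]
ee_rot: [-0.003, 0.353, 0.936, -0.002]
force: [0.7, -0.3, 0.7]
grip_width: 0.0
grip_force: 0.0
```

>>> step_arm:
  commands: "0 0 0 2 0 0 0;0 0 0 4 0 0 0;0 0 0 6 0 0 0;0 0 0 8 0 0 0;0 0 0 9.5 0 0 0;0 0 0 10.3 0 0 0;0 0 0 10.3 0 0 0;0 0 0 10.3 0 0 0"

```text
time_s: 3.52
eef_pos: [389.9, 272.1, 56.3]
ee_rot: [0.0, 0.353, 0.936, 0.0]
force: [-0.5, -0.6, -0.7]
grip_width: -0.001
grip_force: 0.0
```

Run:
```python
from h import *
ims=[]
s=sense(); print(s['eef_pos'],s['ee_rot'],s['time_s'],s['force'])
for c in ['wrist','side']:
    im=capture(c)[:,:,::-1]; ims.append(im[:,100:] if c=='wrist' else im[100:,100:400])
a=cv2.resize(ims[0],(440,410)); b=cv2.resize(ims[1],(356,336)); b=cv2.copyMakeBorder(b,0,74,0,0,0)
cv2.imwrite('pics/w2.png',np.hstack([a,b]))
```

```text
[389.90373504 272.05892564  56.34029609] [4.95344019e-04 3.52855178e-01 9.35677712e-01 4.44666415e-04] 3.5167 [-0.45843016 -0.56820925 -0.74768109]
```

View pics/w2.png

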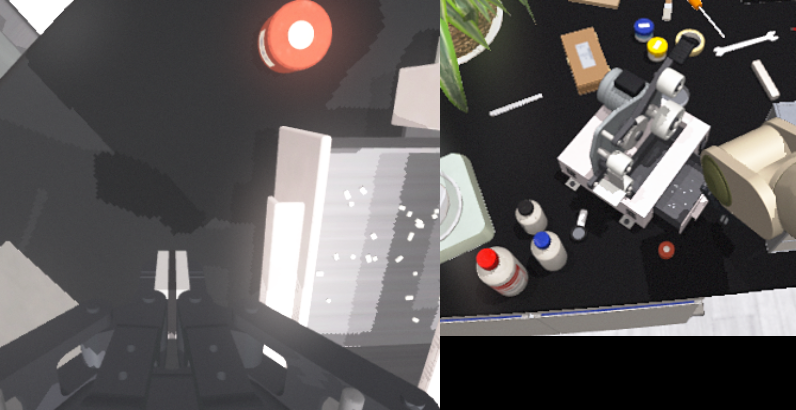

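>>> step_arm:
  commands: "0 0 1 0 0 0 0;0 0 2 0 0 0 0;0 0 2.5 0 0 0 0;0 0 3 0 0 0 0;0 0 3.5 0 0 0 0;0 0 4 0 0 0 0;0 0 4.5 0 0 0 0;0 0 5 0 0 0 0;0 0 5.5 0 0 0 0;0 0 6 0 0 0 0"

```text
time_s: 4.45
eef_pos: [429.3, 317.0, 55.2]
ee_rot: [-0.0, 0.353, 0.936, -0.0]
force: [-0.9, -1.2, 1.4]
grip_width: 0.0
grip_force: 0.7
```

>>> step_arm:
  commands: "0 0 0.5 0 0 0 0;0 0 1 0 0 0 0;0 0 1.4 0 0 0 0;0 0 1.8 0 0 0 0;0 0 2.1 0 0 0 0;0 0 2.4 0 0 0 0;0 0 2.6 0 0 0 0;0 0 2.8 0 0 0 0;0 0 2.8 0 0 0 0"

```text
time_s: 5.2
eef_pos: [448.1, 337.9, 55.4]
ee_rot: [0.0, 0.353, 0.936, 0.0]
force: [-0.1, -0.9, -0.7]
grip_width: -0.001
grip_force: 0.0
```

```bash
cat > loc.py <<'E'
from h import *
p=np.load('p.npy'); s=sense(); Rg=R.from_euler('z',p[2])
print('local',Rg.inv().apply(s['eef_pos']-np.r_[p[:2],0]).round(1),'F local',Rg.inv().apply(s['force']).round(1),s['time_s'])
E
python3 loc.py
```

```text
local [-118.9   16.4   55.4] F local [-0.8 -0.5 -0.7] 5.2
```

>>> step_arm:
  commands: "0 0 0.2 0 0 0 0;0 0 0.4 0 0 0 0;0 0 0.6 0 0 0 0;0 0 0.6 0 0 0 0"

```text
time_s: 5.53
eef_pos: [449.8, 340.1, 55.1]
ee_rot: [-0.002, 0.353, 0.936, -0.004]
force: [-10.5, -15.1, 10.8]
grip_width: -0.0
grip_force: 9.4
```

```bash
python3 loc.py
python3 - <<'E'
from h import *
im=capture('wrist')[:,:,::-1]
p=np.load('p.npy');m=camera_model('wrist')
print(proj(m,world(p,[[-101,y,46] for y in(-33,57)]+[[-89,74,52]]+[[-89,115,70]])).round())
cv2.imwrite('pics/w3.png',im)
E
```

```text
local [-116.2   16.7   55.1] F local [-18.3  -2.1  10.8] 5.5333
[[290. 337.]
 [296. 181.]
 [326. 146.]
 [344.  33.]]
```

View pics/w3.png

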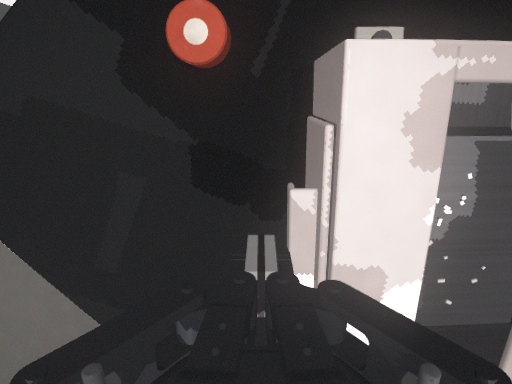

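>>> step_arm:
  commands: "0 0 -2 0 0 0 0;0 0 -5 0 0 0 0;0 0 -5 -3 0 0 0;0 0 -5 -7 0 0 0;0 0 -5 -11 0 0 0;0 0 -5 -15 0 0 0;0 0 -5 -19 0 0 0;0 0 -5 -23 0 0 0;0 0 -5 -27 0 0 0;0 0 -5 -29.5 0 0 0;0 0 -5 -29.5 0 0 0"

```text
time_s: 6.5
eef_pos: [419.5, 305.1, 356.1]
ee_rot: [0.004, 0.353, 0.936, 0.004]
force: [0.5, 0.5, 0.1]
grip_width: -0.004
grip_force: 0.0
```

>>> step_arm:
  commands: "0 -2 2.5 0 0 0 0;0 -4 5 0 0 0 0;0 -6 7.5 0 0 0 0;0 -8 10 0 0 0 0;0 -10 12.5 0 0 0 0;0 -12 15 0 0 0 0;0 -12.75 16 0 0 0 0;0 -12.75 16 0 0 0 0;0 -12.75 16 0 0 0 0"

```text
time_s: 7.25
eef_pos: [620.2, 340.5, 348.6]
ee_rot: [-0.001, 0.353, 0.936, -0.001]
force: [0.9, -0.6, -0.1]
grip_width: 0.002
grip_force: 0.0
```

```bash
python3 loc.py
python3 - <<'E'
from h import *
p=np.load('p.npy')
ims=[]
for c in ['wrist','side']:
    m=camera_model(c); im=capture(c)[:,:,::-1].copy()
    print(c,[(np.round(a['xy'],1),round(a['score'],2)) for a in spot_point(c,'press_pad')[:2]],proj(m,world(p,[pad(0)])).round(1), [(np.round(a['xy'],1),round(a['score'],2)) for a in spot_point(c,'drawer_lip')[:2]],proj(m,world(p,[[-101,12,46]])).round(1))
    ims.append(im)
cv2.imwrite('pics/w4.png',np.hstack([cv2.resize(ims[0],(400,300)),cv2.resize(ims[1][60:360,100:500],(400,300))]))
E
```

```text
local [  -3.4 -111.2  348.6] F local [ 0.2 -1.1 -0.1] 7.25
wrist [(array([261.8, 206. ]), 0.96)] [[262.7 204.9]] [(array([188.2,  61.7]), 0.58)] [[187.6  60.9]]
side [(array([303.3, 140. ]), 0.63)] [[303.4 142.9]] [(array([303.1, 253.5]), 0.56)] [[302.6 256.2]]
```

View pics/w4.png

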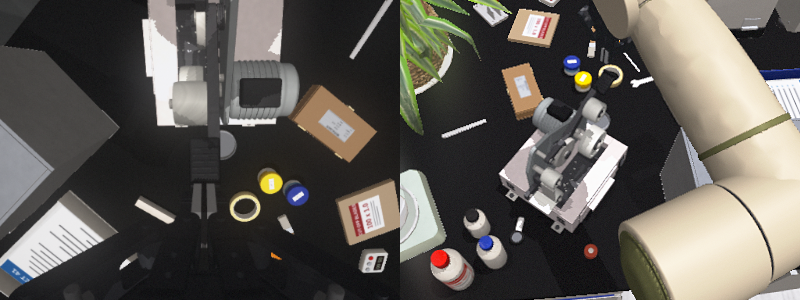

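>>> step_arm:
  commands: "0 0.2 0 2 0 0 0;0 0.2 0 4 0 0 0;0 0.2 0 5.5 0 0 0;0 0.2 0 6.3 0 0 0;0 0.1 0 6.8 0 0 0;0 -0.1 0 7.3 0 0 0;0 -0.3 0 7.8 0 0 0;0 -0.5 0 8.3 0 0 0;0 -0.5 0 8.3 0 0 0"

```text
time_s: 8.3
eef_pos: [624.3, 336.6, 267.8]
ee_rot: [0.001, 0.353, 0.935, 0.0]
force: [-1.4, -1.3, 6.0]
grip_width: 0.001
grip_force: 2.8
```

```bash
python3 loc.py
```

```text
local [  -3.7 -116.8  267.8] F local [-1.8  0.2  6. ] 8.3
```

Contact as predicted (6 N). Continue along the arc past the click.

>>> step_arm:
  commands: "0 -0.2 0 0.5 0 0 0;0 -0.4 0 1.0 0 0 0;0 -0.6 0 1.6 0 0 0;0 -0.75 0 2.1 0 0 0;0 -0.9 0 2.7 0 0 0;0 -1.05 0 3.3 0 0 0;0 -1.15 0 3.8 0 0 0;0 -1.25 0 4.3 0 0 0;0 -1.35 0 4.8 0 0 0;0 -1.4 0 5.3 0 0 0;0 -1.4 0 5.4 0 0 0;0 -1.4 0 5.4 0 0 0;0 -1.4 0 5.4 0 0 0"

```text
time_s: 9.38
eef_pos: [635.6, 327.0, 215.6]
ee_rot: [0.002, 0.354, 0.935, 0.001]
force: [-0.7, -3.7, 9.4]
grip_width: 0.003
grip_force: 4.7
```

```bash
python3 loc.py
python3 - <<'E'
from h import *
p=np.load('p.npy')
ims=[]
for c in ['wrist','side','scene']:
    m=camera_model(c); im=capture(c)[:,:,::-1].copy()
    print(c,[(np.round(a['xy'],1),round(a['score'],2)) for a in spot_point(c,'press_pad')[:2]],[proj(m,world(p,[pad(j)]))[0].round(1) for j in(.32,.38,.43,.48)], [(np.round(a['xy'],1),round(a['score'],2)) for a in spot_point(c,'drawer_lip')[:2]],proj(m,world(p,[[-101,12,46]])).round(1))
    ims.append(im)
cv2.imwrite('pics/w5.png',np.hstack([cv2.resize(ims[0],(400,300)),cv2.resize(ims[2][100:325,150:450],(400,300),interpolation=cv2.INTER_CUBIC)]))
E
```

```text
local [  -3.4 -131.6  215.6] F local [-3.2 -1.9  9.4] 9.3833
wrist [] [array([263.3, 262.1]), array([263.1, 255.3]), array([262.9, 249.4]), array([262.8, 243.3])] [(array([146.2,  22.3]), 0.66)] [[149.8  18.9]]
side [(array([307.7, 152.8]), 0.69)] [array([306.7, 151. ]), array([306.8, 153.1]), array([306.8, 155. ]), array([306.6, 156.9])] [(array([303.7, 255.4]), 0.7)] [[302.6 256.2]]
scene [(array([328.6, 201.6]), 0.63)] [array([326.1, 195.8]), array([326.6, 199.7]), array([326.7, 202.9]), array([326.7, 206.1])] [(array([257.8, 286.8]), 0.93)] [[254.5 287. ]]
```

View pics/w5.png

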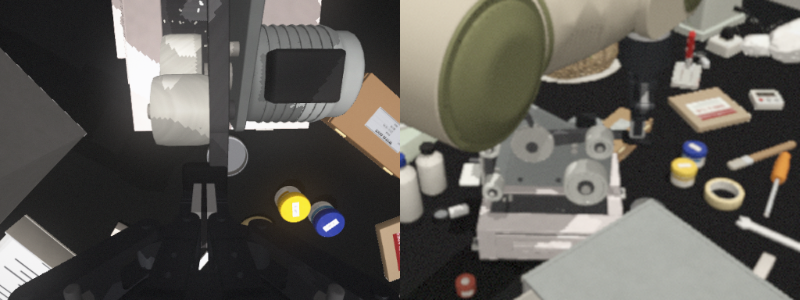

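>>> step_arm:
  commands: "0 0 0 0 0 0 0;0 0 0 0 0 0 0;0 0 0 0 0 0 0;0 0 0 0 0 0 0;0 0 0 0 0 0 0;0 0 0 0 0 0 0"

```text
time_s: 10.33
eef_pos: [635.5, 327.1, 215.7]
ee_rot: [0.002, 0.354, 0.935, 0.001]
force: [0.5, -3.8, 9.7]
grip_width: -0.0
grip_force: 4.7
```

```bash
python3 -c "
from h import *
s=sense();print(s['eef_pos'],s['force'])
ok=abs(s['eef_pos'][2]-215)<3 and 7<s['force'][2]<12
print(ok, finish_job() if ok else None)"
```

```text
[635.53526052 327.0858317  215.74235183] [ 0.45275495 -3.75059286  9.69018566]
the job is handed in; nothing more can be done
True None
```

I pushed the swarf drawer home against its stop, then pressed the tension arm to about 0.43 rad, past the click. I handed the job in at about 10 s, still holding the arm down with about 9.7 N and without having touched the puck, loupe or dish.

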